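# Secure the parting-soap bottle and prime its pump

## Task

The new bottle of parting soap for the plaster moulds stands in its green bench bracket: first swing the steel keeper bar across the bottle's neck until it clicks into its spring catch and stays there by itself, and only then prime the pump with at least two full strokes, each time pressing the cap straight down until you feel its stop, holding it there for about half a second, and letting it spring all the way up again. Do not force anything (never push the keeper or the cap harder than about 4 kg), and leave the cup standing under the spout and the other things on the bench where they are.

Things in the scene. Friction and masses are not known exactly. Their poses are not given: they have to be found in the camera images.
- bracket: Green steel bench bracket screwed to the bench, base plate 157 x 128 x 6 mm (from 50 mm in front of the bottle's axis to 107 mm behind it); a white pump bottle (64 mm diameter, blue band, black screw collar) stands fixed in it between two upright cheeks. Origin: on the bench under the bottle's axis; -x is its front, z up. Its tallest part is the pump cap (190 mm).
- keeper_pin (a point): The vertical hinge pin of the keeper on the bracket's left cheek, 120 mm above the bench. Its axes are the bracket's.
- keeper (a joint): Keeper angle in rad: 0 when closed across the neck and caught (it may rest up to 0.03 off), growing to 1.55 as it opens toward the bracket's front. A weak spring swings it open again whenever it is not caught; riding over the catch takes about 3 to 8 N at the tab, over the last 0.2 rad.
- keeper_tab (a point): Centre of the front (pushing) face of the red thumb tab at the keeper's free end, 121 mm from the pin axis, 134 mm above the bench. Tab: 26 mm along the bar, 6 mm thick, z 114 to 148 mm; steel bar: 6 mm thick, z 114 to 126 mm. Site axes: -y points outward along the bar, -x out of the pushing face; to close, push the tab along its +x.
- pump (a joint): How far the pump cap is down, in m: 0 is fully up. A spring pushes it up with about 3 N at the top and 6.5 N at the bottom; an orange dosing clip on the stem, set at a different height each time, stops it somewhere between 8 and 18 mm.
- pump_cap: Black round pump cap, 33 mm diameter, 20 mm high, that slides straight up and down; its origin is the centre of its underside. A spout runs from it to the bracket's back, a little left, 75 mm from the axis.
- pump_top (a point): Centre of the flat top of the pump cap, where it is pressed; 190 mm above the bench when up.
- keeper_bar: The keeper bar with its tab; origin on the pin axis at mid height of the bar (120 mm above the bench), axes as for keeper_tab.
- cup: Small unglazed clay cup, 63 mm diameter, 55 mm high, standing loose on the bracket's base plate behind the bottle, under the spout; origin at the centre of its underside, z up.
- jar_red: Loose white glaze jar with a red lid, 65 mm diameter, 91 mm high; a bystander. Origin at the centre of its underside.
- tile_blue: Loose L-shaped test tile with a blue upright face, 38 x 40 x 58 mm; a bystander. Origin at the centre of its underside.
- rib_red: Loose red rubber rib, 43 x 92 x 9 mm, lying flat; a bystander. Origin at the centre of its underside.
- spout_tip (a point): Open end of the spout, which points down over the cup, 159 mm above the bench when the pump is up.
- catch (a point): Tip of the brass bolt of the spring catch on the right cheek, 120 mm above the bench. The bar rides over the bolt's bevelled nose, pushing it down, and the bolt (9.5 mm wide) rises again behind the bar. It needs no touching: keep the fingers on the tab, 33 mm farther out.

How it is judged:
On the way, in this order (a step that is already met when the one before it is completed fails the run):
1. the keeper rests in its catch, untouched (value of joint keeper below 0.05 rad and contact force between each of the arm, the fingers and keeper_bar below 0.3 N), for 0.3 s.
2. the cap is pressed against its stop (more than the spring alone: over 10 N) (value of joint pump above 0.006 m and contact force between any of the fingers, the arm and pump_cap above 10 N), for 0.2 s.
3. the cap has sprung up again (value of joint pump below 0.0015 m), for 0.1 s.
4. the cap is pressed against its stop a second time (all of step 2), for 0.2 s.
At the end, for the whole second after the job is handed in: The keeper is held by its catch (less than 0.05 rad from closed), the pump cap is fully up (within 1.5 mm) after two full strokes, and the cup stands upright with its middle within 22 mm of the spout's tip, seen from above (value of joint keeper below 0.05 rad and value of joint pump below 0.0015 m and angle between cup's own z axis and vertical below 0.1 rad and horizontal distance between cup and spout_tip below 0.022 m and linear speed of cup below 0.02 m/s); the robot touches nothing.
It fails at once if the pump is pressed (over 4 mm) while the keeper is not closed (value of joint pump above 0.004 m and value of joint keeper above 0.06 rad).
It fails at once if the pump cap is pressed with more than 40 N (contact force between any of the fingers, the arm and pump_cap above 40 N).
It fails at once if the keeper is pushed with more than 40 N (contact force between any of the fingers, the arm and keeper_bar above 40 N).
It fails at once if the cup is knocked over or a bystander is moved more than 20 mm (angle between cup's own z axis and vertical above 0.4 rad or distance of any of jar_red, tile_blue, rib_red from where it was at the start of the episode above 0.02 m).
It also fails if it takes over 72 s, if anything falls off the work surface, if the arm or the gripper's body presses on something with over 40 N, if the wrist force passes 120 N, or if a joint passes its speed limit or range.

## Robot

A 6-joint arm with a two-finger parallel gripper is mounted at the origin on a cart in front of the work surface, level with it; the furniture and walls round the work are solid. World frame = base frame: x ahead of the robot, y to its left, z up, the work surface at z = 0. Lengths are in m, angles in rad, forces in N, time in s.
With the tool pointing down it reaches from about 0.275 to 0.975 m from the base axis. Payload 8.4 kg.
Tool frame: the origin (TCP) lies midway between the tips of the shut fingers; the grasp point (between the pads) lies 19 mm behind it; z points along the fingers, x is the direction in which the jaws open and shut, and the axes are right-handed (so a half turn about z gives the same grasp; the last joint's range is limited). The gripper opens to 92 mm and grips with 3 to 60 N. Pads are 20 mm wide; open, the fingers measure 128 mm over their backs; the gripper's body (75 mm by 189 mm) begins 69 mm behind the grasp point.
Start: joints at [-1.28, 0.353, 1.633, -0, 1.155, -0.002], TCP at [0.18, -0.598, 0.215] pointing down, gripper open.
Joint ranges: [-2.63, 2.63], [-0.92, 2.1], [0.06, 2.66], [-1.3, 4.44], [0, 2.69], [-3.02, 3.02]. Speed limits (rad/s): [2.22, 2.22, 2.79, 3.14, 3.14, 3.14].

## Interface

Orientations are given as a 3x3 rotation matrix whose columns are the frame's x, y, z axes.
In Python, from rig import * gives the robot as it stands.
- The arm moves only by the shell command python3 -m handwheel 'ROWS'. ROWS is text: rows parted by semicolons, each of 7 numbers parted by spaces: the turn, a rotation vector about the tool's x, y, z in rad, then the shift along the tool's x, y, z in m, then the finger opening in m, from 0 to 0.0919. A call has 1 to 12 rows; each row is the pose to reach, as a shift and turn from the pose commanded when the call began, along the tool's axes at that moment; what a row does not reach only later rows make up. A row lasts 1/10 s, in which the tool goes at most 50 mm and 8.59 degrees, less where a joint would pass 70% of its speed; a pose out of reach is approached as far as the arm can. A call with a gripper value outside its range is refused whole. The fingers move at their own pace and stop on an object; the grip force is fixed at half the most. Time passes only in rows, so rows that repeat a pose let the fingers close. It gives the time, the measured TCP pose, the force and the opening at its end, in the units of the state.
- sense(): the state, without advancing time (a new reading comes with each control period).
- grab_frame(name): name is "scene" or "top" or "wrist"; returns (picture, depth): 400x640x3 uint8, blue, green, red; 400x640 float32, m along the optical axis (not along the pixel's ray), 0 where there is no reading.
- camera_info(name): a dict with "camera_matrix" (3x3 intrinsics, pixels), "distortion" ([k1, k2, p1, p2, k3] as OpenCV has them; the pictures are not rectified), "origin" and "rotation" of the camera in the world; the wrist camera has in their place "hand_eye" (4x4, takes a point from camera to tool coordinates, whose origin is the TCP and whose axes are the tool frame's). Camera axes: x right, y down, z forward; pixel columns grow to the right and rows downward; lengths in m; the calibration is good to about 2 mm. A picture is of the moment at which its call begins: read the wrist's pose just before it. camera_info takes no time and is no camera call.
- close_job(): hands the job in, once; it reports no verdict.
The state is a dict: "clock": time; "joints": joint angles; "qvel": joint speeds; "tau": joint torques, N m; "eef_pos": TCP position; "eef_rot": TCP orientation; "ft_force": force on the tool from outside, world axes, zero at the start; "torque": the same for the moment, N m; "opening": opening from 0.0 (shut) to 1.0 (fully open).
Only numpy, scipy, OpenCV 4.12 (cv2) and the standard library are available. Lean on these libraries where they do the work, as an engineer would, in place of code of your own. Each camera call takes 0.05 s, during which the arm holds its last target. There are 200 camera calls.

## Working session

There is one attempt and no reset: what is moved stays moved. The work goes in short steps, Python scripts to look and compute and a shell command to move; the robot and the scene stay as the last step left them, time stands still between calls to the robot, and variables do not carry over. Pictures are saved under pics/ and viewed, on a budget of 10 in all, crops included, one or two more only if the job needs it, and the job is handed in when it is done.

```bash
mkdir -p pics; ls; cat > h.py <<'E'
from rig import *
import numpy as np, cv2
def pose(name):
    ci=camera_info(name)
    if "hand_eye" in ci:
        s=sense(); H=np.array(ci["hand_eye"]); R=np.array(s["eef_rot"]); p=np.array(s["eef_pos"])
        return ci,R@H[:3,:3],R@H[:3,3]+p
    return ci,np.array(ci["rotation"]),np.array(ci["origin"])
def cloud(name):
    ci,R,t=pose(name); im,d=grab_frame(name)
    v,u=np.mgrid[:400,:640]
    n=cv2.undistortPoints(np.stack([u,v],-1).reshape(-1,1,2).astype(np.float32),np.array(ci["camera_matrix"]),np.array(ci["distortion"])).reshape(400,640,2)
    P=np.dstack([n*d[...,None],d])@R.T+t
    P[d==0]=np.nan
    return im,P
E
python3 - <<'E'
from h import *
ims=[]
for n in("scene","top"):
    im,P=cloud(n); np.savez("pics/"+n,im=im,P=P); ims.append(im)
    print(n,camera_info(n)["origin"])
    cv2.imwrite(f"pics/{n}.png",im)
print(sense()["clock"],sense()["eef_rot"],camera_info("wrist")["hand_eye"])
E
```

```text
pics
scene [-0.1018332   0.76357593  0.61126813]
top [0.31920851 0.03388105 1.37181427]
0.1 [[ 2.88629076e-01 -9.57440925e-01 -3.62082423e-04]
 [-9.57440218e-01 -2.88629303e-01  1.16367133e-03]
 [-1.21865415e-03  1.08028940e-05 -9.99999257e-01]] [[ 9.99999725e-01  5.73495322e-04  4.70538554e-04  1.16408974e-03]
 [-6.83564426e-04  9.58774569e-01  2.84166955e-01 -8.20224828e-02]
 [-2.88171980e-04 -2.84167198e-01  9.58774697e-01 -1.70139611e-01]
 [ 0.00000000e+00  0.00000000e+00  0.00000000e+00  1.00000000e+00]]
```

View pics/scene.png

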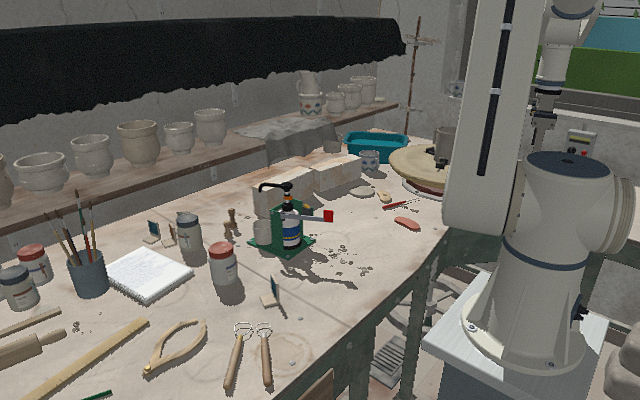

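View pics/top.png

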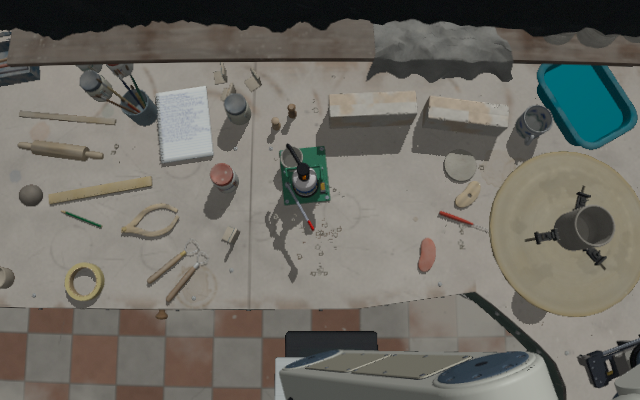

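The top picture shows the bracket at about (305,178), cap (303,170), red tab (311,226), and cup (290,156); the scene view shows the red tab at (328,216) and cap (285,186). Next I'll measure these points.

```bash
python3 - <<'E'
from h import *
for n in("top","scene"):
    z=np.load(f"pics/{n}.npz"); im=z["im"]; P=z["P"]
    hsv=cv2.cvtColor(im,cv2.COLOR_BGR2HSV); H,S,V=hsv[...,0],hsv[...,1],hsv[...,2]
    m=((H<6)|(H>174))&(S>150)&(V>60)&(P[...,2]>.09)&(P[...,2]<.17)
    k,l,st,c=cv2.connectedComponentsWithStats(m.astype(np.uint8))
    for i in range(1,k):
        if st[i,4]>4: q=P[l==i]; print(n,"red",c[i],st[i,4],np.nanmedian(q,0).round(4),np.nanmin(q,0).round(3),np.nanmax(q,0).round(3))
    g=(H>60)&(H<85)&(S>120)&(P[...,2]<.02)&(P[...,2]>-.01)
    k,l,st,c=cv2.connectedComponentsWithStats(g.astype(np.uint8)); 
    q=P[g]; q=q[np.abs(q[:,:2]-np.nanmedian(q[:,:2],0)).max(1)<.13]
    r=cv2.minAreaRect(q[:,:2].astype(np.float32)*1000); print(n,"plate",r,cv2.boxPoints(r).round(0).tolist())
    c0=np.nanmedian(q[:,:2],0); near=np.linalg.norm(P[...,:2]-c0,axis=-1)<.12
    top=near&(P[...,2]>.183)&(P[...,2]<.197); q=P[top]
    print(n,"cap",len(q),np.median(q,0).round(4),q.min(0).round(3),q.max(0).round(3)); 
    print(" circ",cv2.minEnclosingCircle(q[:,:2].astype(np.float32)*1000))
z=np.load("pics/top.npz"); im=z["im"][120:250,240:370]; cv2.imwrite("pics/topcrop.png",cv2.resize(im,None,fx=4.5,fy=4.5,interpolation=2))
E
```

```text
top red [310.68 225.  ] 25 [0.4842 0.0623 0.1478] [0.475 0.057 0.141] [0.494 0.07  0.152]
top plate ((643.9273681640625, 85.84210205078125), (154.52911376953125, 123.46324920654297), 5.763057231903076) [[561.0, 140.0], [573.0, 17.0], [727.0, 32.0], [715.0, 155.0]]
top cap 221 [0.6214 0.0882 0.1893] [0.599 0.067 0.183] [0.679 0.121 0.196]
 circ ((640.41015625, 96.08119201660156), 45.66552734375)
scene red [583.88235294 152.58823529] 17 [ 0.0898 -1.0548  0.1067] [ 0.083 -1.067  0.098] [ 0.097 -1.047  0.111]
scene red [328.02857143 215.44761905] 105 [0.4814 0.0643 0.133 ] [0.471 0.057 0.116] [0.493 0.071 0.148]
scene red [ 86.         237.28571429] 7 [0.7934 0.5351 0.1562] [0.792 0.534 0.149] [0.795 0.536 0.16 ]
scene red [ 87.91666667 247.41666667] 24 [0.7963 0.5362 0.1266] [0.792 0.527 0.099] [0.841 0.539 0.144]
scene red [ 90.         257.72727273] 11 [0.799  0.5385 0.0999] [0.797 0.535 0.09 ] [0.801 0.539 0.108]
scene plate ((639.2223510742188, 85.00640869140625), (153.77951049804688, 128.63890075683594), 5.559593677520752) [[556.0, 142.0], [569.0, 14.0], [722.0, 28.0], [710.0, 156.0]]
scene cap 113 [0.6193 0.0937 0.1874] [0.597 0.067 0.183] [0.673 0.121 0.191]
 circ ((636.1586303710938, 96.79743194580078), 43.56792449951172)
```

View pics/topcrop.png

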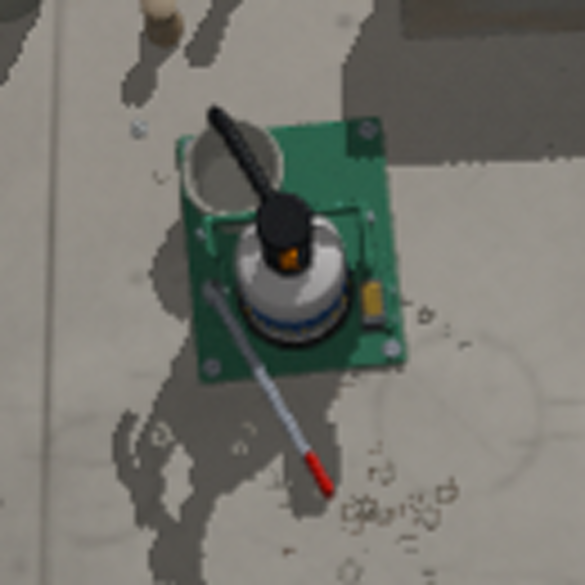

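Plate yaw is about 5.7°, and the plate and cap both put the axis near (0.614, 0.083), so they agree. Next I fit the keeper bar line and find its pin.

```bash
python3 - <<'E'
from h import *
A=np.array([.614,.083]); a=np.radians(5.7); B=np.array([[np.cos(a),-np.sin(a)],[np.sin(a),np.cos(a)]])
for n in("top","scene"):
    z=np.load(f"pics/{n}.npz"); im=z["im"]; P=z["P"]
    tab=np.array([.483,.0635])
    q=((P[...,:2]-A)@B); Z=P[...,2]
    hsv=cv2.cvtColor(im,cv2.COLOR_BGR2HSV)
    m=(Z>.112)&(Z<.13)&(q[...,0]<-.03)&(q[...,0]>-.15)&(np.abs(q[...,1])<.07)&(hsv[...,1]<110)
    p=q[m]; vx,vy,x0,y0=cv2.fitLine(p.astype(np.float32)*1000,cv2.DIST_HUBER,0,.01,.01).ravel()
    print(n,len(p),"line",vx,vy,x0,y0,"q(angle)",np.arctan2(abs(vx),abs(vy)),"xrange",p.min(0),p.max(0),"tab br",((tab-A)@B).round(4))
    # cheek tops / pin candidates
    m=(Z>.10)&(Z<.14)&(np.abs(q[...,1])<.08)&(np.abs(q[...,1])>.036)&(np.abs(q[...,0])<.04)
    for s in(1,-1):
        p=q[m&(q[...,1]*s>0)]; 
        if len(p): print("  side",s,len(p),np.median(p,0).round(4),p.min(0).round(3),p.max(0).round(3))
E
```

```text
top 98 line 0.9107563 0.41294426 -73.30646 17.958405 q(angle) 1.1451119 xrange [-0.14062223 -0.052333  ] [-0.03038186  0.03892451] tab br [-0.1323 -0.0064]
  side 1 77 [-0.0087  0.0418] [-0.038  0.036] [0.024 0.048]
  side -1 117 [-0.019  -0.0462] [-0.04  -0.057] [ 0.024 -0.037]
scene 189 line 0.9175163 0.3976982 -78.5342 18.488932 q(angle) 1.1617895 xrange [-0.14061722 -0.04521314] [-0.03106907  0.04300412] tab br [-0.1323 -0.0064]
  side 1 161 [-0.009   0.0443] [-0.039  0.036] [0.022 0.05 ]
  side -1 132 [-0.0092 -0.0432] [-0.039 -0.053] [ 0.021 -0.036]
```

Bar angle is about 1.15 rad, which puts the pin at bracket (-22, 43.5) mm, as expected on the left cheek. I'll move above the left side of the tab with fingers shut and tool x along the closing direction.

```bash
python3 -m handwheel '0 0 0 0 0 -0.05 0;0 0 0 0 0 -0.1 0;0 0 0 0 0 -0.12 0;0 0 -0.227 -0.581 -0.473 -0.12 0;0 0 -0.227 -0.581 -0.473 -0.12 0;0 0 -0.227 -0.581 -0.473 -0.12 0;0 0 -0.227 -0.581 -0.473 -0.12 0;0 0 -0.227 -0.581 -0.473 -0.12 0;0 0 -0.227 -0.581 -0.473 -0.12 0;0 0 -0.227 -0.581 -0.473 -0.12 0;0 0 -0.227 -0.581 -0.473 -0.12 0;0 0 -0.227 -0.581 -0.473 -0.12 0'; python3 -c "
from h import *
s=sense();print(s)"
```

```text
clock: 1.3
eef_pos: [0.3517, -0.1804, 0.3346]
eef_rot: [[0.496, -0.868, 0.0], [-0.868, -0.496, -0.0], [0.0, -0.0, -1.0]]
ft_force: [0.0, -0.1, -0.5]
opening: 0.006
{'clock': 1.3, 'joints': array([-4.77619095e-01, -1.32594924e-01,  1.91951772e+00, -1.09455311e-05,
        1.35433739e+00,  5.73893442e-01]), 'qvel': array([ 1.24370083, -0.12236162,  0.10307851,  0.00313128,  0.01273822,
        1.23376996]), 'tau': array([-10.7380718 , -27.82634497, -35.55288434,  -0.05816602,
         0.41063525,  -2.14039631]), 'eef_pos': array([ 0.351722  , -0.18036253,  0.33457475]), 'eef_rot': array([[ 4.96260467e-01, -8.68173637e-01,  2.90347098e-04],
       [-8.68173639e-01, -4.96260522e-01, -1.62317445e-04],
       [ 2.85007529e-04, -1.71519965e-04, -9.99999945e-01]]), 'ft_force': array([ 0.01113858, -0.06241751, -0.45615433]), 'torque': array([ 0.00672358, -0.00796444, -0.01549898]), 'opening': 0.005985403459247004}
```

```bash
python3 -m handwheel '0 0 0 -0.16 -0.205 0 0;0 0 0 -0.16 -0.205 0 0;0 0 0 -0.16 -0.205 0 0;0 0 0 -0.16 -0.205 0 0;0 0 0 -0.16 -0.205 0 0;0 0 0 -0.16 -0.205 0 0;0 0 0 -0.16 -0.205 0 0;0 0 0 -0.16 -0.205 0 0;0 0 0 -0.16 -0.205 0 0'; python3 - <<'E'
from h import *
im,P=cloud("wrist"); np.savez("pics/w1",im=im,P=P); cv2.imwrite("pics/w1.png",im)
E
```

```text
clock: 2.2
eef_pos: [0.4496, 0.0571, 0.3345]
eef_rot: [[0.495, -0.869, -0.0], [-0.869, -0.495, -0.0], [0.0, 0.0, -1.0]]
ft_force: [0.1, -0.2, 0.7]
opening: 0.001
```

View pics/w1.png

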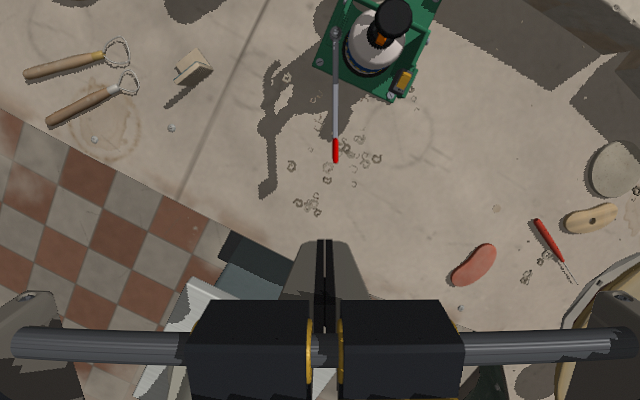

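The wrist view shows the bar running vertically from the pin (334,32) to the red tab (335,150), so my yaw matches it, with the cap at (392,18). I'll measure from this view too.

```bash
python3 - <<'E'
from h import *
z=np.load("pics/w1.npz"); im=z["im"]; P=z["P"]; s=sense(); R=np.array(s["eef_rot"]); p=s["eef_pos"]; print(p)
hsv=cv2.cvtColor(im,cv2.COLOR_BGR2HSV); H,S=hsv[...,0],hsv[...,1]; Z=P[...,2]
m=((H<6)|(H>174))&(S>150)&(Z>.13)&(Z<.16); q=P[m]
print("tab",len(q),np.median(q,0).round(4)); L=(q-p)@R; print(" tool",np.median(L,0).round(4),L.min(0).round(3),L.max(0).round(3))
v,u=np.mgrid[:400,:640]
m=(Z>.112)&(Z<.132)&(u>315)&(u<350)&(v>50)&(v<140)&(S<110); L=(P[m]-p)@R
print("bar line",cv2.fitLine(L[:,:2].astype(np.float32)*1000,cv2.DIST_HUBER,0,.01,.01).ravel(), L.min(0),L.max(0))
m=(Z>.105)&(Z<.14)&(u>315)&(u<350)&(v>15)&(v<55); L=(P[m]-p)@R; print("pin",np.median(L,0),L.min(0),L.max(0))
m=(Z>.183)&(Z<.197)&(v<60); q=P[m]; print("cap",len(q),q.min(0).round(3),q.max(0).round(3))
# own fingertips (near TCP) in tool frame
T=(P-p)@R; m=(T[...,2]>-.03)&(T[...,2]<.005)&(abs(T[...,0])<.06)&(abs(T[...,1])<.04); q=T[m]
print("fingers",len(q),q.min(0) if len(q) else 0,q.max(0) if len(q) else 0)
E
```

```text
[0.44972282 0.05701789 0.33463025]
tab 125 [0.4875 0.0631 0.1474]
 tool [ 0.013  -0.0357  0.1872] [ 0.011 -0.047  0.185] [ 0.016 -0.022  0.203]
bar line [ 5.6428174e-03  9.9998409e-01  1.3254927e+01 -9.1245316e+01] [ 0.01063895 -0.13714111  0.20615358] [ 0.01649239 -0.04604128  0.21128051]
pin [ 0.01386108 -0.15257695  0.20820754] [ 0.00738054 -0.17358501  0.20198483] [ 0.02338903 -0.1337275   0.22786407]
cap 1181 [0.599 0.065 0.183] [0.631 0.098 0.192]
fingers 1286 [-0.01298374 -0.01221642 -0.02999653] [ 0.01632626 -0.0098734   0.00101868]
```

```bash
python3 -m handwheel '0 0 0 -0.023 -0.035 0 0;0 0 0 -0.023 -0.035 0.05 0;0 0 0 -0.023 -0.035 0.1 0;0 0 0 -0.023 -0.035 0.15 0;0 0 0 -0.023 -0.035 0.19 0;0 0 0 -0.023 -0.035 0.204 0;0 0 0 -0.023 -0.035 0.204 0;0 0 0 -0.023 -0.035 0.204 0;0 0 0 -0.023 -0.035 0.204 0'; python3 - <<'E'
from h import *
im,P=cloud("wrist"); s=sense(); R=np.array(s["eef_rot"]); p=s["eef_pos"]; print(p)
cv2.imwrite("pics/w2.png",im)
T=(P-p)@R
for z0 in (-.04,-.03,-.02,-.01):
    m=(abs(T[...,2]-z0)<.005)&(abs(T[...,0])<.03)&(abs(T[...,1])<.02); q=T[m]; print(z0,len(q),q.min(0).round(4),q.max(0).round(4))
hsv=cv2.cvtColor(im,cv2.COLOR_BGR2HSV); H,S=hsv[...,0],hsv[...,1]
m=((H<6)|(H>174))&(S>150)&(P[...,2]>.10)&(P[...,2]<.16); q=T[m]; print(len(q),np.median(q,0),q.min(0),q.max(0))
E
```

```text
clock: 3.15
eef_pos: [0.4702, 0.0955, 0.1321]
eef_rot: [[0.496, -0.868, 0.003], [-0.868, -0.496, 0.0], [0.001, -0.002, -1.0]]
ft_force: [1.0, -0.1, 0.1]
opening: 0.005
[0.47019358 0.09562277 0.13207497]
-0.04 816 [-0.0145 -0.0125 -0.045 ] [ 0.0179 -0.0017 -0.035 ]
-0.03 608 [-0.0136 -0.0125 -0.035 ] [ 0.0172 -0.01   -0.025 ]
-0.02 471 [-0.0128 -0.0122 -0.025 ] [ 0.0164 -0.0103 -0.015 ]
-0.01 374 [-0.0116 -0.0122 -0.015 ] [ 0.0153 -0.01   -0.005 ]
910 [ 0.03465966 -0.00038295 -0.01388835] [ 0.03315103 -0.01079013 -0.01758188] [0.0395496  0.01497319 0.01586139]
```

View pics/w2.png

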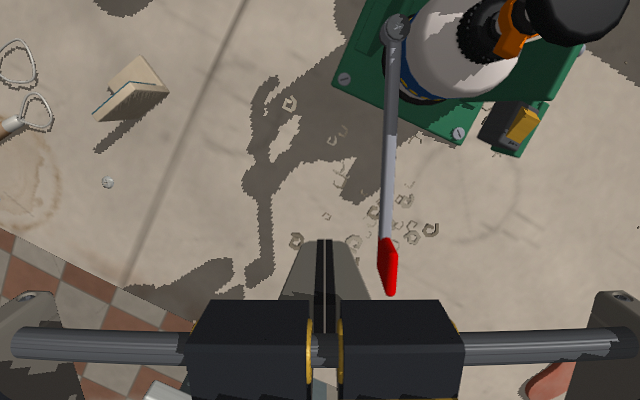

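Fingertips sit 18 mm from the tab face and are centred along it. I'll approach and follow the hinge arc to about 0.35 rad.

```bash
python3 -m handwheel '0 0 0 0.01 0 0 0;0 0 0 0.018 0 0 0;0 0 -0.1 0.030 0.001 0 0;0 0 -0.2 0.042 0.001 0 0;0 0 -0.3 0.055 0 0 0;0 0 -0.4 0.0665 -0.003 0 0;0 0 -0.5 0.078 -0.0065 0 0;0 0 -0.6 0.0895 -0.011 0 0;0 0 -0.7 0.100 -0.017 0 0;0 0 -0.8 0.110 -0.024 0 0;0 0 -0.8 0.110 -0.024 0 0'; python3 - <<'E'
from h import *
im,P=cloud("wrist"); s=sense(); R=np.array(s["eef_rot"]); p=s["eef_pos"]; print(p,s["ft_force"])
cv2.imwrite("pics/w3.png",im)
T=(P-p)@R
hsv=cv2.cvtColor(im,cv2.COLOR_BGR2HSV); H,S=hsv[...,0],hsv[...,1]
m=((H<6)|(H>174))&(S>150)&(P[...,2]>.10)&(P[...,2]<.16); q=T[m]; print(len(q),np.median(q,0),q.min(0),q.max(0))
print("tab world",np.median(P[m],0))
E
```

```text
clock: 4.3
eef_pos: [0.546, 0.0111, 0.1309]
eef_rot: [[0.969, -0.248, 0.001], [-0.248, -0.969, -0.0], [0.001, -0.0, -1.0]]
ft_force: [-0.5, 0.0, 0.1]
opening: 0.004
[0.54505113 0.01148277 0.13070123] [-1.08114627 -0.18259647 -0.347052  ]
368 [ 0.02004761 -0.00897155 -0.01577815] [ 0.0161224  -0.01188795 -0.02796514] [0.02301333 0.00495548 0.00910781]
tab world [0.56628504 0.01541362 0.14648646]
```

View pics/w3.png

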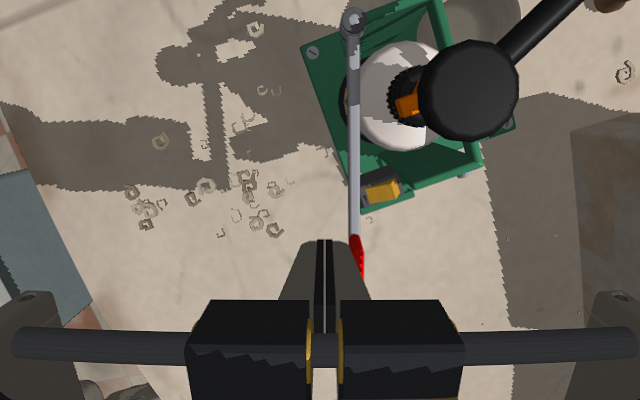

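The fingers are on the tab, the bar is parallel to the tool and q is about 0.35. Continuing the arc, now slower.

```bash
python3 -m handwheel '0 0 -0.05 0.006 0.0005 0 0;0 0 -0.1 0.012 0.001 0 0;0 0 -0.15 0.018 0.001 0 0;0 0 -0.2 0.0245 0.001 0 0;0 0 -0.25 0.0305 0.0005 0 0;0 0 -0.25 0.0305 0.0005 0 0'; python3 -m handwheel '0 0 -0.03 0.0036 0.0005 0 0;0 0 -0.06 0.0073 0.001 0 0;0 0 -0.06 0.0073 0.001 0 0'
```

```text
clock: 4.95
eef_pos: [0.5737, 0.0041, 0.1306]
eef_rot: [[1.0, -0.003, -0.0], [-0.003, -1.0, 0.0], [-0.0, -0.0, -1.0]]
ft_force: [1.3, 0.3, -0.7]
opening: 0.007
clock: 5.25
eef_pos: [0.5814, 0.0032, 0.1307]
eef_rot: [[0.998, 0.057, 0.001], [0.057, -0.998, -0.0], [0.001, 0.0, -1.0]]
ft_force: [-0.9, 0.5, -0.4]
opening: 0.003
```

```bash
python3 -m handwheel '0 0 -0.04 0.003 0 0 0;0 0 -0.04 0.004 0 0 0'; python3 - <<'E'
from h import *
im,P=cloud("wrist"); cv2.imwrite("pics/w4.png",im)
s=sense(); R=np.array(s["eef_rot"]); p=s["eef_pos"]; print(p,s["ft_force"])
E
```

```text
clock: 5.45
eef_pos: [0.5849, 0.0034, 0.1306]
eef_rot: [[0.995, 0.097, -0.0], [0.097, -0.995, -0.0], [-0.0, -0.0, -1.0]]
ft_force: [-1.1, 0.0, 0.2]
opening: 0.004
[0.58494764 0.00344796 0.13055227] [-0.98687255 -0.43032288  0.72164024]
```

View pics/w4.png

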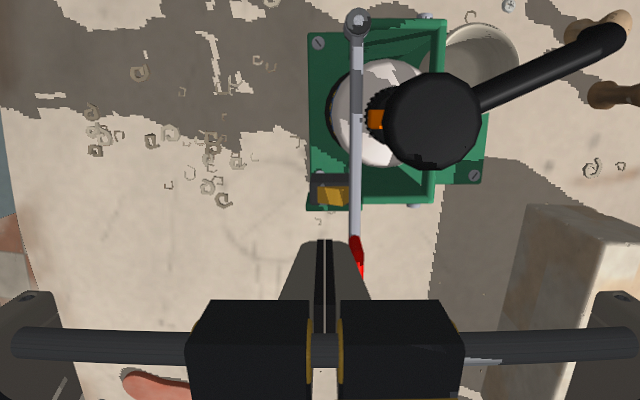

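The bar at (355,150) is now beside and mostly past the brass bolt (335,195). I'll push on in small steps and watch the force.

```bash
for i in 1 2 3; do echo; done; python3 -m handwheel '0 0 0 0.0015 0 0 0;0 0 0 0.0015 0 0 0'|sed -n '2p;4p'; python3 -m handwheel '0 0 0 0.0015 0 0 0;0 0 0 0.0015 0 0 0'|sed -n '2p;4p'; python3 -m handwheel '0 0 0 0.0015 0 0 0;0 0 0 0.0015 0 0 0'|sed -n '2p;4p'
```

```text
eef_pos: [0.5861, 0.0035, 0.1305]
ft_force: [-4.1, -0.1, 1.6]
eef_pos: [0.5863, 0.0035, 0.1303]
ft_force: [-8.1, -2.0, 5.3]
eef_pos: [0.5865, 0.0035, 0.1302]
ft_force: [-12.6, -1.5, 8.5]
```

Force is rising without motion, to 12.6 N, which is above the catch force, so this looks like the closed stop. I'll back off and check that it holds.

```bash
python3 -m handwheel '0 0 0 -0.01 0 0 0;0 0 0 -0.03 0 0 0;0 0 0 -0.03 0 0 0;0 0 0 -0.03 0 0 0;0 0 0 -0.03 0 0 0;0 0 0 -0.03 0 0 0'; python3 - <<'E'
from h import *
im,P=cloud("wrist"); cv2.imwrite("pics/w5.png",im)
s=sense(); print(s["clock"])
A=np.array([.614,.083]); a=np.radians(5.7); B=np.array([[np.cos(a),-np.sin(a)],[np.sin(a),np.cos(a)]])
v,u=np.mgrid[:400,:640]; q=(P[...,:2]-A)@B; Z=P[...,2]; hsv=cv2.cvtColor(im,cv2.COLOR_BGR2HSV)
m=(Z>.112)&(Z<.132)&(q[...,0]<-.012)&(q[...,0]>-.05)&(q[...,1]<.035)&(q[...,1]>-.045)&(hsv[...,1]<90)&(hsv[...,2]>90)
L=q[m]; print(len(L)); f=cv2.fitLine(L.astype(np.float32)*1000,cv2.DIST_HUBER,0,.01,.01).ravel(); print(f, "bracket-frame angle",np.arctan2(f[0],f[1]))
H,S=hsv[...,0],hsv[...,1]; m=((H<6)|(H>174))&(S>150)&(Z>.10)&(Z<.16); print("tab",np.median(q[m],0),m.sum())
E
```

```text
clock: 6.7
eef_pos: [0.5608, 0.0009, 0.1307]
eef_rot: [[0.995, 0.099, 0.001], [0.099, -0.995, 0.0], [0.001, 0.0, -1.0]]
ft_force: [-0.1, -0.2, 0.1]
opening: 0.003
6.75
1438
[ 4.6785460e-03 -9.9998903e-01 -1.9347113e+01 -5.1225977e+00] bracket-frame angle 3.136914
tab [-0.02080667 -0.07562821] 922
```

View pics/w5.png

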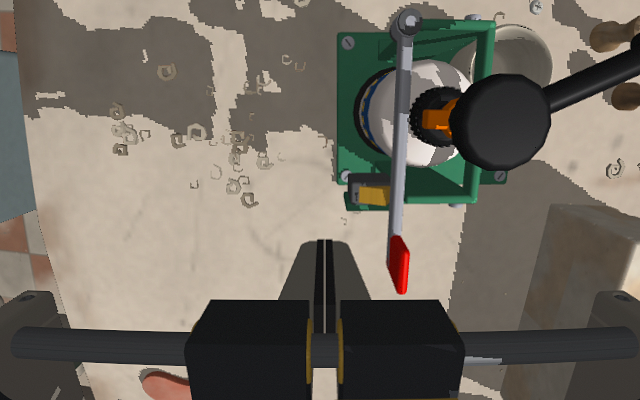

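The keeper stayed closed with the fingers 25 mm clear: the bar is at (400,150), the bolt at (372,195) is in front of it, and the angle is about 0.005 rad. Now up and over the cap.

```bash
python3 -m handwheel '0 0 0 0 0 -0.05 0;0 0 0 0 0 -0.1 0;0 0 0 0 0 -0.1 0;0 0 0 0.0615 -0.076 -0.1 0;0 0 0 0.0615 -0.076 -0.1 0;0 0 0 0.0615 -0.076 -0.1 0;0 0 0 0.0615 -0.076 -0.08 0;0 0 0 0.0615 -0.076 -0.066 0;0 0 0 0.0615 -0.076 -0.066 0;0 0 0 0.0615 -0.076 -0.066 0'
python3 - <<'E'
from h import *
im,P=cloud("wrist"); cv2.imwrite("pics/w6.png",im)
im,P=cloud("scene"); cv2.imwrite("pics/s6.png",cv2.resize(im[150:270,220:370],None,fx=5,fy=5,interpolation=2))
E
```

```text
clock: 7.75
eef_pos: [0.6132, 0.0821, 0.1962]
eef_rot: [[0.995, 0.098, -0.001], [0.098, -0.995, -0.0], [-0.001, 0.0, -1.0]]
ft_force: [-0.9, 0.4, 0.9]
opening: 0.005
```

View pics/w6.png

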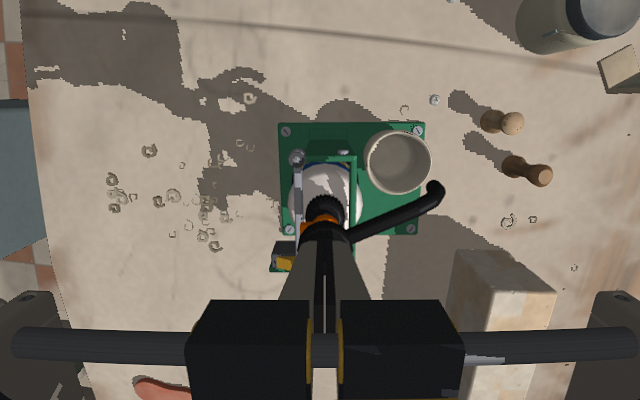

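Fingertips are centred over the cap, and the keeper at (297,190) is still closed. Starting the first stroke.

```bash
python3 -m handwheel '0 0 0 0 0 0.005 0;0 0 0 0 0 0.01 0;0 0 0 0 0 0.012 0;0 0 0 0 0 0.012 0'|sed -n '2p;4p'; for i in 1; do :; done; python3 -m handwheel '0 0 0 0 0 0.002 0;0 0 0 0 0 0.002 0'|sed -n '2p;4p'; python3 -m handwheel '0 0 0 0 0 0.002 0;0 0 0 0 0 0.002 0'|sed -n '2p;4p'
```

```text
eef_pos: [0.6142, 0.0825, 0.1848]
ft_force: [2.1, -1.6, 3.7]
eef_pos: [0.6141, 0.0825, 0.1828]
ft_force: [3.1, -0.1, 4.5]
eef_pos: [0.6141, 0.0825, 0.1808]
ft_force: [2.7, -0.2, 5.0]
```

```bash
python3 -m handwheel '0 0 0 0 0 0.002 0;0 0 0 0 0 0.002 0'|sed -n '2p;4p'; python3 -m handwheel '0 0 0 0 0 0.002 0;0 0 0 0 0 0.002 0'|sed -n '2p;4p'
```

```text
eef_pos: [0.6141, 0.0825, 0.1798]
ft_force: [0.8, -1.8, 13.8]
eef_pos: [0.6142, 0.0826, 0.1788]
ft_force: [-3.7, -2.2, 22.3]
```

The stop is at about 10.5 mm, with 22 N on the cap. I'll hold, then release fully.

```bash
python3 -m handwheel '0 0 0 0 0 0 0;0 0 0 0 0 0 0;0 0 0 0 0 0 0;0 0 0 0 0 0 0;0 0 0 0 0 0 0;0 0 0 0 0 0 0'|sed -n '1,2p;4p'; python3 -m handwheel '0 0 0 0 0 -0.008 0;0 0 0 0 0 -0.016 0;0 0 0 0 0 -0.024 0;0 0 0 0 0 -0.026 0;0 0 0 0 0 -0.026 0;0 0 0 0 0 -0.026 0;0 0 0 0 0 -0.026 0'|sed -n '1,2p;4p'; python3 - <<'E'
from h import *
im,P=cloud("wrist"); cv2.imwrite("pics/w7.png",im)
E
```

```text
clock: 9.65
eef_pos: [0.6142, 0.0825, 0.1789]
ft_force: [-3.0, -1.8, 21.3]
clock: 10.35
eef_pos: [0.6132, 0.0825, 0.202]
ft_force: [0.1, -0.5, 0.4]
```

```bash
python3 -m handwheel '0 0 0 0 0 0.007 0;0 0 0 0 0 0.013 0;0 0 0 0 0 0.018 0;0 0 0 0 0 0.022 0;0 0 0 0 0 0.024 0;0 0 0 0 0 0.026 0;0 0 0 0 0 0.026 0;0 0 0 0 0 0.026 0'|sed -n '1,2p;4p'; python3 -m handwheel '0 0 0 0 0 0 0;0 0 0 0 0 0 0;0 0 0 0 0 0 0;0 0 0 0 0 0 0'|sed -n '1,2p;4p';  python3 -m handwheel '0 0 0 0 0 -0.008 0;0 0 0 0 0 -0.016 0;0 0 0 0 0 -0.024 0;0 0 0 0 0 -0.026 0;0 0 0 0 0 -0.026 0;0 0 0 0 0 -0.026 0;0 0 0 0 0 -0.026 0'|sed -n '1,2p;4p'
```

```text
clock: 11.2
eef_pos: [0.6137, 0.0826, 0.1788]
ft_force: [-7.8, -1.7, 21.5]
clock: 11.6
eef_pos: [0.6136, 0.0826, 0.1788]
ft_force: [-7.9, -0.4, 21.7]
clock: 12.3
eef_pos: [0.6133, 0.0825, 0.202]
ft_force: [-0.2, 0.4, -0.1]
```

Both strokes are done. Retreating, then a final check.

```bash
python3 -m handwheel '0 0 0 0 0 -0.05 0;0 0 0 0 0 -0.1 0;0 0 0 -0.05 0 -0.1 0;0 0 0 -0.1 0 -0.1 0;0 0 0 -0.12 0 -0.1 0;0 0 0 -0.12 0 -0.1 0;0 0 0 -0.12 0 -0.1 0;0 0 0 -0.12 0 -0.1 0'; python3 - <<'E'
from h import *
im,P=cloud("wrist"); cv2.imwrite("pics/w8.png",im)
A=np.array([.614,.083]); a=np.radians(5.7); B=np.array([[np.cos(a),-np.sin(a)],[np.sin(a),np.cos(a)]])
q=(P[...,:2]-A)@B; Z=P[...,2]; hsv=cv2.cvtColor(im,cv2.COLOR_BGR2HSV); H,S=hsv[...,0],hsv[...,1]
m=((H<6)|(H>174))&(S>150)&(Z>.10)&(Z<.16); print("tab",np.median(q[m],0),m.sum())
m=(np.hypot(q[...,0],q[...,1])<.012)&(Z>.17); print("cap top z",np.median(Z[m]))
m=(Z>.05)&(Z<.06)&(q[...,0]>.03)&(abs(q[...,1])<.08); print("cup rim",cv2.minEnclosingCircle(q[m].astype(np.float32)*1000))
m=(Z>.15)&(Z<.19)&(q[...,0]>.05)&(abs(q[...,1])<.08);p=q[m]; print("spout end",p[np.argsort(-p[:,0])[:15]].mean(0))
E
```

```text
clock: 13.1
eef_pos: [0.4954, 0.0709, 0.3025]
eef_rot: [[0.995, 0.099, 0.0], [0.099, -0.995, 0.0], [0.0, -0.0, -1.0]]
ft_force: [-0.3, -0.2, 0.1]
opening: 0.003
tab [-0.02131341 -0.07635728] 235
cap top z 0.18982699801528863
cup rim ((128.77340698242188, 24.233070373535156), 91.60381317138672)
spout end [0.06875391 0.03259874]
```

View pics/w8.png

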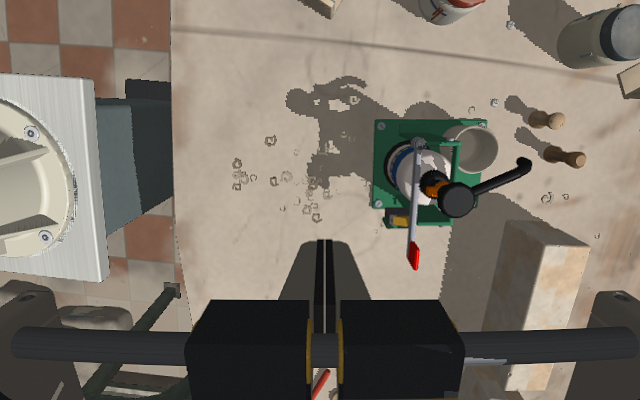

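The keeper is closed (bar (415,190), tab (413,256)) with its tab at bracket (-21,-76) mm. The cap is fully up at 189.8 mm, and the cup at (475,148) stands upright where it was. Handing in.

```bash
python3 -c "
from rig import *
print(close_job())"
```

```text
the job is handed in; nothing more can be done
None
```

The keeper is closed and held by its catch, the pump has had two full strokes, and the job is handed in at about 13 s. No verdict is reported.

- **Keeper:** I swung it along its hinge arc until it met its stop, at about 13 N along the push (15 N in all) in the last reading. It then stayed closed with the fingers 25 mm clear.
- **Pump:** Both strokes met the stop about 10–11 mm down, at about 22 N. The cap was held there for at least 0.5 s each time and then released fully.
- **Last checks:**
  - The tab is still at its closed position.
  - The cap top is at 189.8 mm, against 190 mm when fully up.
  - The wrist force is about 0.
  - The cup looks upright and in its place.
- **Failed or not done:**
  - My numeric fit of the cup's rim was spoilt by background points, so the cup's position was judged from the picture only.
  - I did not re-measure the bystanders. The arm felt no unexpected contact.
  - After the first stroke I judged the cap's return from the force falling to zero, with the fingers 12 mm above its top.

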